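# Clamp the mortar and lock the jaw with a quick-release pin

### The arm

A 6-joint arm with a two-finger parallel gripper is mounted at the origin on the work surface. World frame = base frame: x ahead of the robot, y to its left, z up, the work surface at z = 0. Lengths are in m, angles in rad, forces in N, time in s.
With the tool pointing down it reaches from about 0.35 to 0.85 m from the base axis. Payload 8.1 kg.
Tool frame: the origin (TCP) lies at the very end of the fingers, on their centre line; the grasp point (between the pads) lies 19 mm behind it; x points along the fingers, y is the direction in which the jaws open and shut, and the axes are right-handed (so a half turn about x gives the same grasp; the last joint's range is limited). The gripper opens to 93 mm and grips with 3 to 60 N. Pads are 15 mm wide; open, the fingers measure 128 mm over their backs; the gripper's body (75 mm by 188 mm) begins 65 mm behind the grasp point.
Start: joints at [-0.085, 0.13, 1.488, -0, 1.523, -0.085], TCP at [0.6, 0, 0.219] pointing down, gripper open.
Joint ranges: [-2.96, 2.96], [-0.89, 2.26], [0.02, 2.5], [-1.34, 4.48], [0, 2.73], [-2.66, 2.66]. Speed limits (rad/s): [2.39, 2.39, 2.79, 3.14, 3.14, 3.14].

### API

Orientations are given as a rotation vector (axis times angle).
In Python, from plant import * gives the robot as it stands. The module is installed in compiled form; this text tells all that it offers.
- The arm moves only by the tool apply_moves, never from a script. Its argument "series" is a list of rows, each an object with "jaw": the gripper's target within -1 to 1 (shut at 1, half-way at 0, fully open at -1); "linear": the shift along the tool's x, y, z normalised to -1 to 1, where 1 is 0.6 m, a list of three; "roll": the turn about the tool's x normalised to -1 to 1, where 1 is 30 degrees. A call has 1 to 20 rows; each row is the pose to reach, as a shift and turn from the pose measured when the call began, along the tool's axes at that moment; what a row does not reach only later rows make up. A row lasts 1/8 s, in which the tool goes at most 62.5 mm and 10.7 degrees, less where a joint would pass 70% of its speed; a pose out of reach is approached as far as the arm can. A call with a number of a shift or a turn outside -1 to 1 is refused whole. A call with a gripper value outside its range is refused whole. The fingers move at their own pace and stop on an object; "force" is the grip in N (left out, the last holds). Time passes only in rows, so rows that repeat a pose let the fingers close. It gives the time, the measured TCP pose, the force and the opening at its end, in the units of the state.
- read_state(): the state, without advancing time (a new reading comes with each control period).
- read_camera(name): name is "scene" or "side" or "wrist"; returns a dict with "pixels" (384x512x3 uint8, blue, green, red), "intrinsics" (3x3 intrinsics, pixels), "D" ([k1, k2, p1, p2, k3] as OpenCV has them; the pictures are not rectified), "rvec" (rotation vector, rad) and "tvec" (3), from world to camera coordinates, as OpenCV has them; the wrist camera has in their place "tool_from_camera" (4x4, takes a point from camera to tool coordinates, whose origin is the TCP and whose axes are the tool frame's). Camera axes: x right, y down, z forward; pixel columns grow to the right and rows downward; lengths in m; the calibration is good to about 2 mm. A picture is of the moment at which its call begins: read the wrist's pose just before it. There is no depth.
- close_job(): hands the job in, once; it reports no verdict.
The state is a dict: "t": time; "q": joint angles; "dq": joint speeds; "joint_torque": joint torques, N m; "tool_pos": TCP position; "orientation": TCP orientation; "force": force on the tool from outside, world axes, zero at the start; "wrist_torque": the same for the moment, N m; "opening": finger opening in m.
Only numpy, scipy, OpenCV 4.12 (cv2) and the standard library are available. Lean on these libraries where they do the work, as an engineer would, in place of code of your own. Each camera call takes 0.05 s, during which the arm holds its last target. There are 200 camera calls.

### The job

Push the blue jaw of the clamping board forward, gently, until the mortar is held fully home against the black stop bar. Then take the quick-release pin by its black handle so that your grip keeps the red thumb button squeezed in, put it down through the lined-up holes of the guide until its flange sits flush on top, and let go so that the button springs out and the pin is locked. Do not force the pin or the porcelain (stay under 40 N), and leave the tube rack, the wash bottle and the pestle where they are.

Things in the scene. Friction and masses are not known exactly. Their poses are not given: they have to be found in the camera images.
- board: White board 330 x 140 x 15 mm, fixed. Origin on its underside below the middle of the guide's slots; x is the way the jaw is pushed, z up. A black rubber stop bar (12 mm thick, 80 wide, 40 high), front face at x 144 mm, is the mortar's back stop. The aluminium guide on it is 50 (x) x 68 mm (y), flat top at z 61 mm; guide, jaw and tab shift together in y, see slot_end.
- slot_end (a point): Outer end (robot's right) of the dark cross slot in the board's top, board frame (0, -67, 15) mm. The guide is bolted somewhere along the slots and does not give: its hole lies at board x 0, y anywhere from -12 to +12 mm, new each time, in no reading; look or feel for it. Hole 15.6 mm wide in top plate (z 53-61) and bottom plate (35-43), 17 mm in the jaw's tongue between; 20 mm empty below.
- jaw (a joint): Jaw travel along board +x, m: 0 back, 0.030 home (tongue's hole under the guide's), stop 0.0305. Friction 2.5 N, stays where left. Pushed by its blue upright tab, 8 mm thick, 44 wide, board z 44 to 92 mm; the tab's rear face, towards the robot, is at board x = -0.119 + value. The blue pad at its far end, 44 mm wide, pushes the mortar; its front is at board x = 0.025 + value.
- mortar: White porcelain mortar, 88 mm wide, 52 high, about 0.35 kg, loose on the board between pad and stop bar. Origin: centre of its underside, at board z 15 mm. Home against the stop bar its origin is at board x 99.5 to 100 mm; it starts 3 to 10 mm short of that.
- pin: Ball-lock pin, 78 mm, 0.12 kg, upright in the block. Origin on its axis under the flange, z up. Flange 34 mm wide, z 0-4. Black handle 20 (x) x 24 mm (y), z 4-38, red button in its +y face. Shank 14 mm thick to z -36, nose tapers to 10 mm at z -40. Brass balls, +-x sides, z -33 to -28, stand out 3.5 mm and block the hole unless the button is in; pin seated, they are 2 mm below the bottom plate.
- thumb_button (a joint): Red button 10 mm wide, pin z 14-32 mm, 4 mm proud of the handle's +y face. Value: how far it is pressed, m: 0 out, 0.004 flush. Spring 4 N at first, 8 N at flush; squeezing the handle across its y faces (24 mm when flush) with 15 N or more holds it in and centres the pin's axis between the fingers. The balls clear the hole from about 0.003.
- pin_block: Fixed dark wooden block, 60 x 60 mm, 55 high; the pin stands loosely in its 27 mm hole, flange on the block's top. Origin: centre of its underside.
- tube_rack: Wire test tube rack, 184 x 84 mm, 84 mm high (tubes to 111 mm), loose; leave alone. Origin: centre of its underside.
- wash_bottle: White wash bottle, blue cap, 68 mm wide, 170 mm high, loose; leave alone. Origin: centre of its underside.
- pestle: White porcelain pestle, 112 mm long along its x, 28 mm thick, lying on the table; leave alone. Origin: below its middle, on the table.
Mind the look-alikes: they are no part of the job. There is more than one size of the pin; the job needs the middle-sized.

How it is judged:
On the way, in this order (a step that is already met when the one before it is completed fails the run):
1. the jaw is home and the mortar is up against the stop bar (value of joint jaw above 0.0285 m and x of mortar in the frame of board between 0.0965 and 0.1025 m), for 0.2 s.
2. the pin is in the holes of the guide, at least 12 mm deep, with its button held in (x of pin in the frame of board between -0.003 and 0.003 m and y of pin in the frame of board between -0.0145 and 0.0145 m and z of pin in the frame of board below 0.089 m and value of joint thumb_button above 0.0025 m and angle between pin's own z axis and vertical below 0.15 rad), for 0.1 s.
At the end, for the whole second after the job is handed in: Jaw beyond 27.5 mm of its 30, mortar upright within 3 mm of its place at the stop bar; pin upright (5 degrees) in the guide's holes, flange within 2.5 mm of the guide's top, button out (pressed under 1.2 mm), so that the balls lock; pin and mortar at rest (value of joint jaw above 0.0275 m and x of mortar in the frame of board between 0.0965 and 0.1025 m and x of pin in the frame of board between -0.003 and 0.003 m and y of pin in the frame of board between -0.0145 and 0.0145 m and z of pin in the frame of board between 0.0585 and 0.0638 m and angle between pin's own z axis and vertical below 0.09 rad and value of joint thumb_button below 0.0012 m and angle between mortar's own z axis and vertical below 0.08 rad and linear speed of each of pin, mortar below 0.02 m/s); the robot touches nothing.
It fails at once if the pin is pressed on the guide, jaw or board with more than 40 N (contact force between pin and board above 40 N).
It fails at once if the mortar is pressed with more than 40 N (contact force between mortar and anything else above 40 N).
It fails at once if the mortar tips (angle between mortar's own z axis and vertical above 0.25 rad).
It fails at once if the tube rack, the wash bottle or the pestle is shifted by more than 20 mm (distance of any of tube_rack, wash_bottle, pestle from where it was at the start of the episode above 0.02 m).
It also fails if it takes over 72 s, if anything falls off the work surface, if the arm or the gripper's body presses on something with over 40 N, if the wrist force passes 120 N, or if a joint passes its speed limit or range.

## Working session

There is one attempt and no reset: what is moved stays moved. The work goes in short steps, Python scripts to look and compute and a tool call to move; the robot and the scene stay as the last step left them, time stands still between calls to the robot, and variables do not carry over. Pictures are saved under pics/ and viewed, about 8 in all and at most 12, crops included, and the job is handed in when it is done.

Besides the shell and the picture viewer there is one more tool, called after ">>>" as a command line: name --argument value ..., lists and objects as JSON in quotes. apply_moves: Moves the arm, as the interface text tells. Its arguments: {"type":"object","properties":{"series":{"type":"array"},"force":{"type":"number"}},"required":["series"]}

```bash
mkdir -p pics; cat > h.py <<'E'
from plant import *
import numpy as np, cv2
from scipy.spatial.transform import Rotation as R
def fetch(n):
    s=read_state(); c=read_camera(n); K=np.array(c["intrinsics"]);D=np.array(c["D"],float)
    if n=="wrist":
        T=np.eye(4);T[:3,:3]=R.from_rotvec(s["orientation"]).as_matrix();T[:3,3]=s["tool_pos"]
        W=T@np.array(c["tool_from_camera"]) ; Rw=W[:3,:3];o=W[:3,3]
    else:
        Rc=R.from_rotvec(np.ravel(c["rvec"])).as_matrix();Rw=Rc.T;o=-Rc.T@np.ravel(c["tvec"])
    return dict(img=np.array(c["pixels"]),K=K,D=D,Rw=Rw,o=o,s=s)
def ray(c,uv):
    p=cv2.undistortPoints(np.array([[uv]],float),c["K"],c["D"])[0,0]
    return c["Rw"]@np.array([p[0],p[1],1])
def onz(c,uv,z):
    d=ray(c,uv);return c["o"]+d*(z-c["o"][2])/d[2]
def proj(c,P):
    P=np.atleast_2d(np.array(P,float)); rv=R.from_matrix(c["Rw"].T).as_rotvec(); t=-c["Rw"].T@c["o"]
    return cv2.projectPoints(P,rv,t,c["K"],c["D"])[0][:,0]
import pickle
def save(c,f): pickle.dump(c,open(f,"wb"))
def load(f): return pickle.load(open(f,"rb"))
E
python3 - <<'E'
from h import *
ims=[]
for n in["scene","side","wrist"]:
    c=fetch(n);save(c,n+"0.pkl");ims.append(c)
    print(n,c["o"].round(3),c["Rw"][:,2].round(2),c["K"][0,0])
s=ims[0]["s"];print(s["t"],s["tool_pos"],s["orientation"],s["force"],s["opening"])
for n,c in zip("abc",ims): cv2.imwrite(f"pics/{n}0.png",cv2.resize(c["img"],(800,600),interpolation=cv2.INTER_CUBIC))
E
```

```text
scene [1.494 0.134 0.985] [-0.72 -0.14 -0.68] 451.93539622720704
side [0.127 0.835 0.844] [ 0.36 -0.7  -0.62] 489.12483208132977
wrist [0.6   0.075 0.384] [-0.   -0.27 -0.96] 314.45421962382073
0.0 [5.99434448e-01 5.51257165e-05 2.17600923e-01] [ 1.20844103  1.21062438 -1.21049681] [ 0.79870022 -0.33438766  0.70387611] 0.0925625011276829
```

View pics/a0.png

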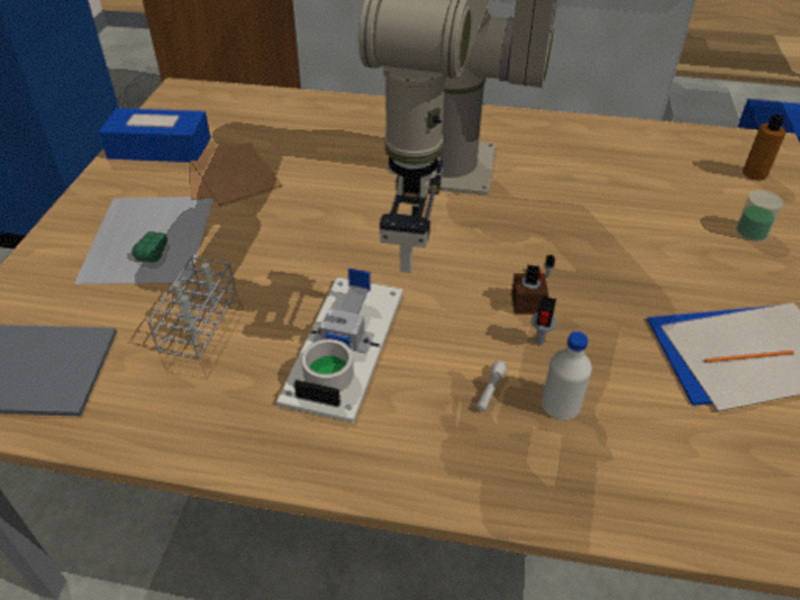

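View pics/b0.png

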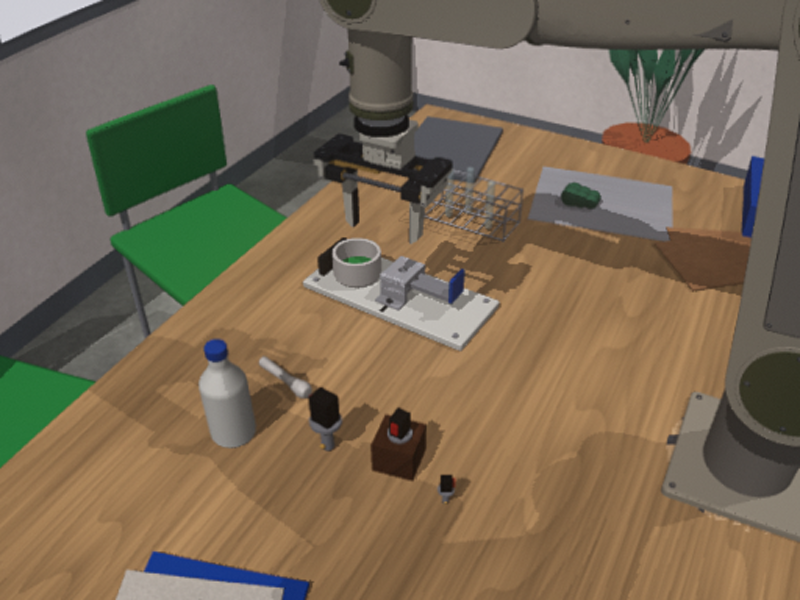

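View pics/c0.png

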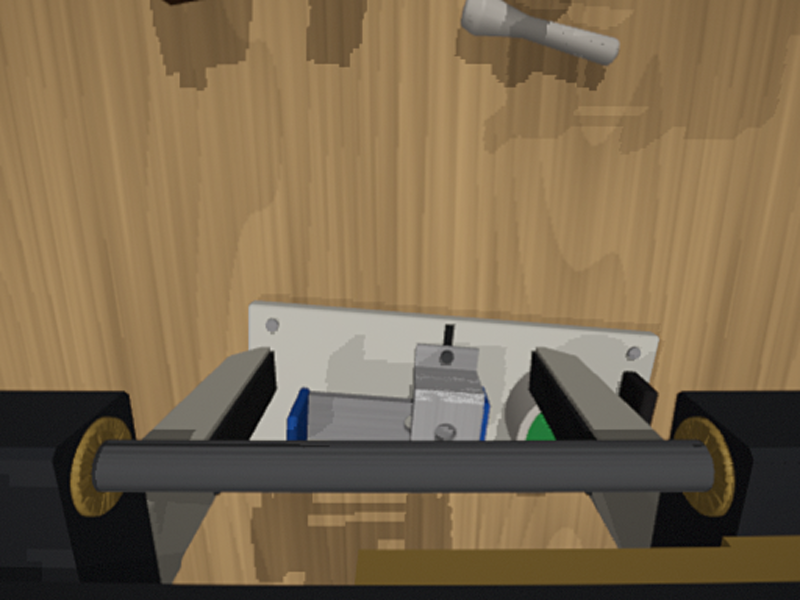

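Pin candidates: the large one lying near the bottle (side 800x600 px 324,415; scene 545,313), the tiny one (side 446,485; scene 549,265), and the one upright in the wooden block (side 400,430; scene 532,278). The description fits the one in the block. I'll check it in a close crop together with the board.

```bash
python3 - <<'E'
from h import *
a=load("scene0.pkl")["img"];b=load("side0.pkl")["img"];m=np.zeros((600,800,3),np.uint8)
def put(im,x,y,w,h,X,Y,k):
    t=cv2.resize(im[y:y+h,x:x+w],None,fx=k,fy=k,interpolation=cv2.INTER_CUBIC)
    for i in range(0,w,10): cv2.line(t,(int(i*k),0),(int(i*k),4 if (x+i)%50 else 10),(0,255,255),1)
    for i in range(0,h,10): cv2.line(t,(0,int(i*k)),(4 if (y+i)%50 else 10,int(i*k)),(0,255,255),1)
    m[Y:Y+t.shape[0],X:X+t.shape[1]]=t
put(a,180,170,84,100,0,0,4)
put(b,190,140,130,84,340,0,3.5)
put(b,230,255,70,74,340,300,4)
put(a,320,155,42,74,628,300,4)
cv2.imwrite("pics/m1.png",m)
s=load("scene0.pkl")["s"];print(R.from_rotvec(s["orientation"]).as_matrix().round(3))
E
```

```text
[[-0.002  1.    -0.   ]
 [ 0.    -0.    -1.   ]
 [-1.    -0.002 -0.   ]]
```

View pics/m1.png

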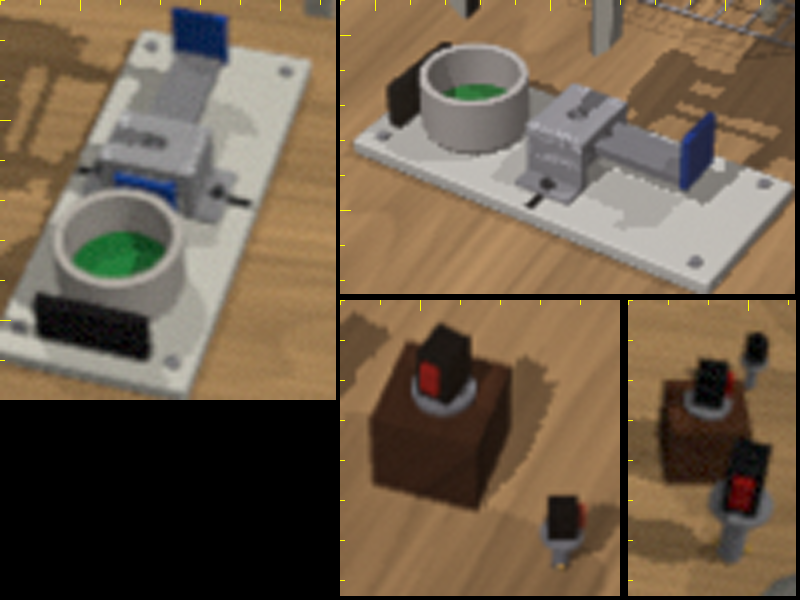

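The middle-sized pin is in the block (side px ~256,278; scene px ~340,180), with its red button facing roughly +y. The large and small ones stand free beside it. I'll fit the board pose now.

```bash
python3 - <<'E'
from h import *
from scipy.optimize import least_squares
C={n:load(n+"0.pkl") for n in["scene","side","wrist"]}
# params bx,by,yaw,x0(board rear end),gy
obs=[("scene",(216.2,177.5),("B",-1)),("scene",(258,185.5),("B",1)),("scene",(180.7,258.7),("F",-1)),
("side",(194.3,180.9),("F",1)),("side",(295.1,221.4),("B",1)),("side",(319.4,193.4),("B",-1)),
("wrist",(160,194),("B",1)),("wrist",(421,214.4),("F",1)),("wrist",(287.4,208),("S",1)),
("scene",(242.5,220.8),("S",1)),("scene",(199.5,213),("S",-1)),("wrist",(285.4,276.5),("H",0)),("side",(257,172),("H",0))]
def pt(p,k):
    n,s=k; bx,by,w,x0,gy=p
    P={"B":(x0,s*.07,.015),"F":(x0+.33,s*.07,.015),"S":(0,s*.067,.015),"H":(0,gy,.061)}[n]
    c,d=np.cos(w),np.sin(w); return [bx+c*P[0]-d*P[1],by+d*P[0]+c*P[1],P[2]]
f=lambda p:np.concatenate([proj(C[n],pt(p,k))[0]-uv for n,uv,k in obs])
r=least_squares(f,[.6,-.1,0,-.165,0],loss="soft_l1");print(r.x.round(4));print(r.fun.reshape(-1,2).round(1))
for z,u,v in[(.055,256,278),(.055,340.2,180)]: pass
print(onz(C["side"],(256,278),.059),onz(C["scene"],(340.2,180),.059))
print(onz(C["scene"],(199.5,213),.015),onz(C["wrist"],(285.4,276.5),.061),onz(C["side"],(257,172),.061))
E
```

```text
[ 0.6313 -0.1144 -0.0811 -0.1603 -0.0032]
[[-0.9 -0.8]
 [-0.3 -1. ]
 [-4.2 -2.1]
 [-1.3 -1.4]
 [-0.  -0.4]
 [ 0.4 -1.2]
 [-2.  -0.1]
 [ 2.3 -0.1]
 [ 0.6 -1.7]
 [ 0.4  0.3]
 [-0.4 -0.7]
 [-0.2 -0. ]
 [ 0.4  0.3]]
[0.456753   0.21922802 0.059     ] [0.45923614 0.21753664 0.059     ]
[ 0.62849448 -0.17920435  0.015     ] [ 0.63124456 -0.11769785  0.061     ] [ 0.63268787 -0.11852061  0.061     ]
```

>>> apply_moves --series '[{"jaw":1,"linear":[0,-0.06,0.06],"roll":0.155},{"jaw":1,"linear":[0,-0.14,0.12],"roll":0.155},{"jaw":1,"linear":[0,-0.2,0.175],"roll":0.155},{"jaw":1,"linear":[0,-0.2,0.175],"roll":0.155},{"jaw":1,"linear":[0,-0.2,0.175],"roll":0.155},{"jaw":1,"linear":[0,-0.2,0.175],"roll":0.155}]' --force 20

```text
t: 0.9
tool_pos: [0.4802, -0.1043, 0.2179]
orientation: [1.268, 1.172, -1.269]
force: [-0.3, 0.3, 1.0]
opening: 0.0377
```

```bash
python3 - <<'E'
from h import *
c=fetch("wrist");save(c,"w1.pkl");s=c["s"];print(s["t"],s["tool_pos"],s["force"],s["opening"])
cv2.imwrite("pics/w1.png",cv2.resize(c["img"],(800,600),interpolation=cv2.INTER_CUBIC))
E
```

```text
0.9 [ 0.48019356 -0.10425001  0.21792297] [-0.30827828  0.27340574  0.98341751] 0.03769369011801745
```

View pics/w1.png

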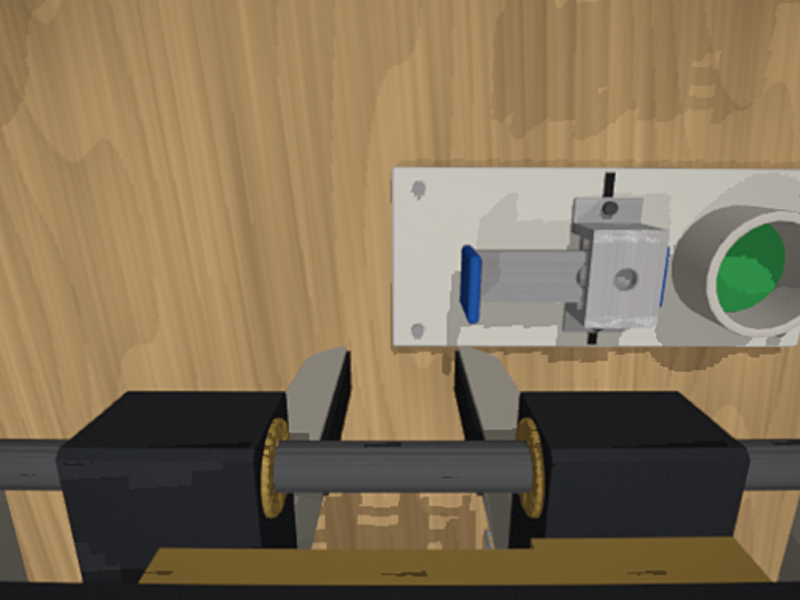

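```bash
python3 - <<'E'
from h import *
from scipy.optimize import least_squares
c=load("w1.pkl")
obs=[((393,168),("B",1)),((393,346),("B",-1)),((609,173),("S",1)),((591,343),("S",-1)),((625,279),("H",0)),((590,231),("G",-1,1)),((661,229),("G",1,1)),((657,328),("G",1,-1))]
def pt(p,k):
    n=k[0]; s=k[-1]; bx,by,w,x0,gy=p
    P={"B":(x0,s*.07,.015),"S":(0,s*.067,.015),"H":(0,gy,.061),"G":(k[1]*.025,gy+s*.034,.061)}[n]
    a,d=np.cos(w),np.sin(w); return [bx+a*P[0]-d*P[1],by+d*P[0]+a*P[1],P[2]]
f=lambda p:np.concatenate([proj(c,pt(p,k))[0]-np.array(uv)*.64 for uv,k in obs])
r=least_squares(f,[.63,-.114,-.08,-.165,0]);print(r.x.round(4));print(r.fun.reshape(-1,2).round(1))
p=r.x;print("hole",pt(p,("H",0)))
T=lambda u,z:(lambda q:(np.array([[np.cos(p[2]),np.sin(p[2])],[-np.sin(p[2]),np.cos(p[2])]])@(q[:2]-p[:2])).round(4))(onz(c,np.array(u)*.64,z))
for u in[(463,247),(474,247),(470,322),(479,322)]:print("tab",T(u,.092))
for n,v in[("side0.pkl",(257,172))]: pass
# hide scene projection: hole
for u,z in[((722,278),.067),((709,278),.067)]: print("mortar rim left",T(u,z))
E
```

```text
[ 0.6293 -0.1149 -0.075  -0.157  -0.0038]
[[-0.6 -0.2]
 [ 0.7  1.3]
 [-1.3 -1.2]
 [-0.8  0.2]
 [-0.9  0.7]
 [ 1.  -0.6]
 [ 3.7  0.5]
 [-2.2 -0.4]]
hole [np.float64(0.628992699076385), np.float64(-0.11869851908223593), 0.061]
tab [-0.1134  0.0246]
tab [-0.1068  0.0245]
tab [-0.1077 -0.0228]
tab [-0.1021 -0.0228]
mortar rim left [ 0.0634 -0.0013]
mortar rim left [ 0.0546 -0.0013]
```

>>> apply_moves --series '[{"jaw":1,"linear":[0.05,0,0.003]},{"jaw":1,"linear":[0.12,0,0.005]},{"jaw":1,"linear":[0.15,0,0.005]},{"jaw":1,"linear":[0.15,0,0.005]},{"jaw":1,"linear":[0.15,0,0.005]},{"jaw":1,"linear":[0.15,0,0.005]},{"jaw":1,"linear":[0.2,0,0.005]},{"jaw":1,"linear":[0.25,0,0.005]},{"jaw":1,"linear":[0.25,0,0.005]}]'

```text
invalid input
```

>>> apply_moves --series '[{"jaw":1,"linear":[0.05,0,0.003],"roll":0},{"jaw":1,"linear":[0.12,0,0.005],"roll":0},{"jaw":1,"linear":[0.15,0,0.005],"roll":0},{"jaw":1,"linear":[0.15,0,0.005],"roll":0},{"jaw":1,"linear":[0.15,0,0.005],"roll":0},{"jaw":1,"linear":[0.2,0,0.005],"roll":0},{"jaw":1,"linear":[0.25,0,0.005],"roll":0},{"jaw":1,"linear":[0.25,0,0.005],"roll":0}]'

```text
t: 1.95
tool_pos: [0.4788, -0.1068, 0.0673]
orientation: [1.267, 1.174, -1.27]
force: [-0.3, -0.3, 0.4]
opening: 0.0007
```

>>> apply_moves --series '[{"jaw":1,"linear":[0,0.008,0],"roll":0},{"jaw":1,"linear":[0,0.014,0],"roll":0},{"jaw":1,"linear":[0,0.019,0],"roll":0},{"jaw":1,"linear":[0,0.024,0],"roll":0},{"jaw":1,"linear":[0,0.029,0],"roll":0},{"jaw":1,"linear":[0,0.034,0],"roll":0},{"jaw":1,"linear":[0,0.039,0],"roll":0},{"jaw":1,"linear":[0,0.044,0],"roll":0},{"jaw":1,"linear":[0,0.049,0],"roll":0},{"jaw":1,"linear":[0,0.054,0],"roll":0},{"jaw":1,"linear":[0,0.058,0],"roll":0}]'

```text
t: 3.32
tool_pos: [0.5136, -0.1096, 0.067]
orientation: [1.267, 1.174, -1.27]
force: [-3.6, -0.4, 2.1]
opening: 0.0007
```

>>> apply_moves --series '[{"jaw":1,"linear":[0,0.002,0],"roll":0},{"jaw":1,"linear":[0,0.004,0],"roll":0},{"jaw":1,"linear":[0,0.006,0],"roll":0},{"jaw":1,"linear":[0,0.008,0],"roll":0},{"jaw":1,"linear":[0,0.01,0],"roll":0}]'

```text
t: 3.95
tool_pos: [0.5196, -0.1101, 0.0671]
orientation: [1.267, 1.174, -1.27]
force: [-2.9, -0.7, 2.4]
opening: 0.0001
```

>>> apply_moves --series '[{"jaw":1,"linear":[0,0.002,0],"roll":0},{"jaw":1,"linear":[0,0.004,0],"roll":0}]'

```text
t: 4.2
tool_pos: [0.5221, -0.1103, 0.067]
orientation: [1.267, 1.174, -1.27]
force: [-2.9, -0.8, 2.3]
opening: 0.0004
```

```bash
python3 -c "
from h import *
s=read_state();print(s['t'],s['tool_pos'],s['force'])"
```

```text
4.2 [ 0.52211465 -0.1103015   0.06704291] [-2.887579   -0.8022452   2.32364828]
```

>>> apply_moves --series '[{"jaw":1,"linear":[0,0.0015,0],"roll":0},{"jaw":1,"linear":[0,0.003,0],"roll":0}]'

```text
t: 4.45
tool_pos: [0.5235, -0.1104, 0.067]
orientation: [1.266, 1.175, -1.271]
force: [-5.9, 0.3, 4.1]
opening: 0.0007
```

>>> apply_moves --series '[{"jaw":1,"linear":[0,0.001,0],"roll":0},{"jaw":1,"linear":[0,0.001,0],"roll":0}]'

```text
t: 4.7
tool_pos: [0.5238, -0.1105, 0.0671]
orientation: [1.266, 1.176, -1.272]
force: [-5.8, -0.1, 4.1]
opening: 0.0006
```

>>> apply_moves --series '[{"jaw":1,"linear":[0,0.001,0],"roll":0},{"jaw":1,"linear":[0,0.001,0],"roll":0}]'

```text
t: 4.95
tool_pos: [0.524, -0.1104, 0.067]
orientation: [1.265, 1.176, -1.272]
force: [-5.0, 0.1, 4.3]
opening: -0.0001
```

>>> apply_moves --series '[{"jaw":1,"linear":[0,0.0015,0],"roll":0},{"jaw":1,"linear":[0,0.003,0],"roll":0}]'

```text
t: 5.2
tool_pos: [0.5255, -0.1106, 0.0671]
orientation: [1.265, 1.177, -1.273]
force: [-5.3, 1.8, 4.1]
opening: 0.0003
```

```bash
python3 - <<'E'
from h import *
a=fetch("scene");save(a,"s1.pkl");b=fetch("side");w=fetch("wrist");save(w,"w2.pkl")
m=np.zeros((600,800,3),np.uint8)
def put(im,x,y,w,h,X,Y,k):
    t=cv2.resize(im[y:y+h,x:x+w],None,fx=k,fy=k,interpolation=cv2.INTER_CUBIC);m[Y:Y+t.shape[0],X:X+t.shape[1]]=t
put(a["img"],180,170,80,100,0,0,4);put(b["img"],190,140,130,80,330,0,3.5)
put(w["img"],280,120,232,150,330,285,2)
cv2.imwrite("pics/m2.png",m)
E
```

```text
(no output)
```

View pics/m2.png

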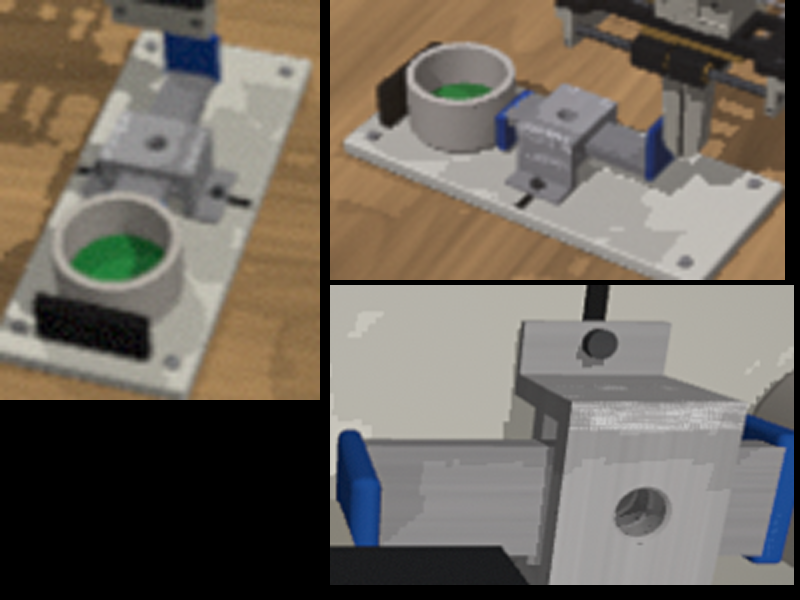

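The jaw is travelling and the pad has met the mortar. The tongue's hole shows as a crescent, offset inside the guide's hole (montage px 640,512). It isn't home yet, so I'll keep pushing gently.

>>> apply_moves --series '[{"jaw":1,"linear":[0,0.001,0],"roll":0},{"jaw":1,"linear":[0,0.002,0],"roll":0},{"jaw":1,"linear":[0,0.003,0],"roll":0}]'

```text
t: 5.72
tool_pos: [0.527, -0.1107, 0.0671]
orientation: [1.265, 1.178, -1.273]
force: [-5.1, 0.7, 4.9]
opening: 0.0004
```

>>> apply_moves --series '[{"jaw":1,"linear":[0,0.001,0],"roll":0},{"jaw":1,"linear":[0,0.002,0],"roll":0},{"jaw":1,"linear":[0,0.003,0],"roll":0}]'

```text
t: 6.1
tool_pos: [0.5271, -0.1107, 0.0671]
orientation: [1.263, 1.181, -1.276]
force: [-14.2, 1.0, 11.6]
opening: 0.0004
```

>>> apply_moves --series '[{"jaw":1,"linear":[0,0.001,0],"roll":0},{"jaw":1,"linear":[0,0.002,0],"roll":0},{"jaw":1,"linear":[0,0.002,0],"roll":0}]'

```text
t: 6.48
tool_pos: [0.5269, -0.1107, 0.0671]
orientation: [1.262, 1.183, -1.278]
force: [-12.4, 0.2, 9.2]
opening: 0.0004
```

Force rose to 14 N with no further travel, so the mortar is home against the stop. Next I'll back off, rise and turn towards the pin.

>>> apply_moves --series '[{"jaw":1,"linear":[0,-0.015,0],"roll":0},{"jaw":1,"linear":[0,-0.04,0],"roll":0},{"jaw":1,"linear":[-0.08,-0.05,0],"roll":0},{"jaw":-0.3,"linear":[-0.18,-0.06,-0.05],"roll":-0.3},{"jaw":-0.3,"linear":[-0.25,-0.08,-0.15],"roll":-0.6},{"jaw":-0.3,"linear":[-0.25,-0.1,-0.25],"roll":-0.9},{"jaw":-0.3,"linear":[-0.25,-0.12,-0.34],"roll":-1},{"jaw":-0.3,"linear":[-0.25,-0.14,-0.43],"roll":-1},{"jaw":-0.3,"linear":[-0.25,-0.15,-0.52],"roll":-1},{"jaw":-0.3,"linear":[-0.25,-0.15,-0.54],"roll":-1}]'

```text
t: 7.72
tool_pos: [0.4647, 0.222, 0.2188]
orientation: [0.871, 1.403, -0.879]
force: [0.0, -0.1, 0.0]
opening: 0.0597
```

>>> apply_moves --series '[{"jaw":-0.3,"linear":[0,0,0],"roll":-0.35},{"jaw":-0.3,"linear":[0,0,0],"roll":-0.7},{"jaw":-0.3,"linear":[0,0,0],"roll":-1},{"jaw":-0.3,"linear":[0,0,0],"roll":-1}]'

```text
t: 8.22
tool_pos: [0.4649, 0.2213, 0.2187]
orientation: [0.471, 1.534, -0.473]
force: [-0.6, 0.5, 0.3]
opening: 0.0605
```

>>> apply_moves --series '[{"jaw":-0.3,"linear":[0,0,0],"roll":-0.35},{"jaw":-0.3,"linear":[0,0,0],"roll":-0.7},{"jaw":-0.3,"linear":[0,0,0],"roll":-1},{"jaw":-0.3,"linear":[0,0,0],"roll":-1}]'

```text
t: 8.72
tool_pos: [0.4651, 0.2209, 0.2187]
orientation: [0.067, 1.584, -0.063]
force: [0.6, 0.5, -0.3]
opening: 0.061
```

```bash
python3 - <<'E'
from h import *
c=fetch("wrist");save(c,"w3.pkl");s=c["s"];print(s["t"],s["tool_pos"],s["opening"],s["force"]);print(R.from_rotvec(s["orientation"]).as_matrix().round(3))
cv2.imwrite("pics/w3.png",cv2.resize(c["img"][:240],(800,375),interpolation=cv2.INTER_CUBIC))
E
```

```text
8.725 [0.46509213 0.22086423 0.21869817] 0.06096974043386174 [ 0.60932126  0.51300213 -0.32106431]
[[-0.014  0.082  0.997]
 [ 0.003  0.997 -0.082]
 [-1.     0.002 -0.014]]
```

View pics/w3.png

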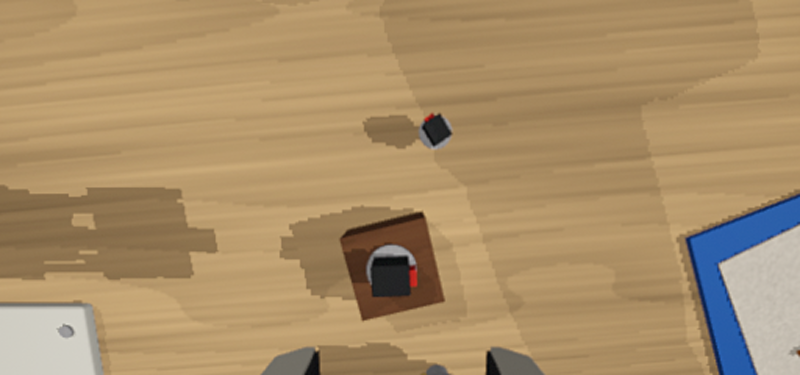

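```bash
python3 - <<'E'
from h import *
c=load("w3.pkl");im=c["img"].astype(int)
x0,y0=220,150;sub=im[y0:200,x0:285]
red=(sub[...,2]>150)&(sub[...,1]<60); dark=(sub.max(2)<50)&(sub[...,2]<40)
dark=dark.astype(np.uint8);n,l,st,ce=cv2.connectedComponentsWithStats(dark);k=1+np.argmax(st[1:,4]);print(st[k],ce[k]+[x0,y0])
pts=np.argwhere(l==k)[:,::-1].astype(np.float32)+[x0,y0]
r=cv2.minAreaRect(pts.astype(np.float32));print(r)
print(cv2.boxPoints(r));
P=np.array([onz(c,p,.093)[:2] for p in cv2.boxPoints(r)]);print(P.round(4),P.mean(0))
rp=np.argwhere(red)[:,::-1]+[x0,y0];print("red",rp.mean(0),len(rp),onz(c,rp.mean(0),.085))
cv2.imwrite("pics/z.png",cv2.resize(c["img"][150:200,220:285],None,fx=10,fy=10,interpolation=cv2.INTER_CUBIC))
E
```

```text
[ 18  14  24  26 559] [249.33989267 176.6940966 ]
((249.5, 176.5), (25.0, 23.0), 90.0)
[[238. 164.]
 [261. 164.]
 [261. 189.]
 [238. 189.]]
[[0.4432 0.206 ]
 [0.445  0.2276]
 [0.4693 0.2256]
 [0.4674 0.2036]] [0.45624096 0.21570475]
red [264.46153846 177.61538462] 39 [0.46015932 0.22988005 0.085     ]
```

View pics/z.png

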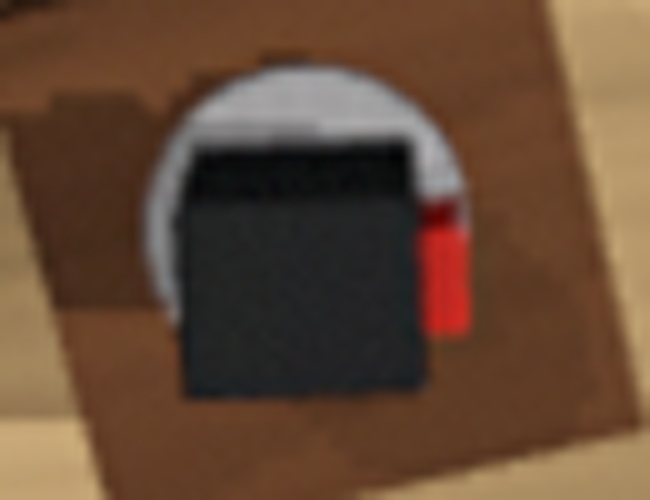

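The zoom shows the handle's top centred at about px (250,179), aligned with the tool's opening axis to within about 1°, with the button on the +y side. I'll grasp it now.

>>> apply_moves --series '[{"jaw":-0.3,"linear":[0.08,-0.0088,-0.0057],"roll":0},{"jaw":-0.3,"linear":[0.17,-0.0088,-0.0057],"roll":0},{"jaw":-0.3,"linear":[0.22,-0.0088,-0.0057],"roll":0},{"jaw":-0.3,"linear":[0.25,-0.0088,-0.0057],"roll":0},{"jaw":-0.3,"linear":[0.26,-0.0088,-0.0057],"roll":0},{"jaw":-0.3,"linear":[0.26,-0.0088,-0.0057],"roll":0}]' --force 30

```text
t: 9.52
tool_pos: [0.4597, 0.2167, 0.0636]
orientation: [0.069, 1.583, -0.065]
force: [-0.4, -0.5, 0.3]
opening: 0.0601
```

>>> apply_moves --series '[{"jaw":1,"linear":[0,0,0],"roll":0},{"jaw":1,"linear":[0,0,0],"roll":0},{"jaw":1,"linear":[0,0,0],"roll":0},{"jaw":1,"linear":[0,0,0],"roll":0},{"jaw":1,"linear":[0,0,0],"roll":0},{"jaw":1,"linear":[0,0,0],"roll":0},{"jaw":1,"linear":[0,0,0],"roll":0},{"jaw":1,"linear":[0,0,0],"roll":0}]'

```text
t: 10.52
tool_pos: [0.4599, 0.2165, 0.0639]
orientation: [0.069, 1.583, -0.065]
force: [-0.5, -3.3, 7.2]
opening: 0.0237
```

>>> apply_moves --series '[{"jaw":1,"linear":[-0.04,0,0],"roll":0},{"jaw":1,"linear":[-0.11,0,0],"roll":0},{"jaw":1,"linear":[-0.18,-0.03,0.02],"roll":0},{"jaw":1,"linear":[-0.235,-0.1,0.06],"roll":0},{"jaw":1,"linear":[-0.239,-0.17,0.1],"roll":0},{"jaw":1,"linear":[-0.239,-0.24,0.14],"roll":0},{"jaw":1,"linear":[-0.239,-0.31,0.18],"roll":0},{"jaw":1,"linear":[-0.239,-0.38,0.22],"roll":0},{"jaw":1,"linear":[-0.239,-0.44,0.26],"roll":0},{"jaw":1,"linear":[-0.239,-0.5,0.3],"roll":0},{"jaw":1,"linear":[-0.239,-0.525,0.32],"roll":0},{"jaw":1,"linear":[-0.239,-0.533,0.325],"roll":0},{"jaw":1,"linear":[-0.239,-0.533,0.325],"roll":0},{"jaw":1,"linear":[-0.239,-0.533,0.325],"roll":0}]'

```text
t: 12.28
tool_pos: [0.6285, -0.1181, 0.2039]
orientation: [0.069, 1.583, -0.064]
force: [0.7, -0.7, -1.5]
opening: 0.024
```

>>> apply_moves --series '[{"jaw":1,"linear":[0.05,0,0.004],"roll":0},{"jaw":1,"linear":[0.1,0,0.004],"roll":0},{"jaw":1,"linear":[0.13,0,0.004],"roll":0},{"jaw":1,"linear":[0.137,0,0.004],"roll":0},{"jaw":1,"linear":[0.137,0,0.004],"roll":0}]'

```text
t: 12.9
tool_pos: [0.6302, -0.1179, 0.1225]
orientation: [0.069, 1.582, -0.064]
force: [0.2, 0.5, -1.0]
opening: 0.0238
```

```bash
python3 - <<'E'
from h import *
w=fetch("wrist");a=fetch("scene");b=fetch("side");save(w,"w4.pkl");save(a,"s4.pkl");save(b,"d4.pkl")
s=w["s"];print(s["t"],s["tool_pos"],s["opening"],s["force"])
for c in(w,a,b): print(proj(c,[.6295,-.1185,.061]),proj(c,[s["tool_pos"][0],s["tool_pos"][1],s["tool_pos"][2]-.049]))
m=np.zeros((600,800,3),np.uint8)
def put(im,x,y,w,h,X,Y,k):
    t=cv2.resize(im[y:y+h,x:x+w],None,fx=k,fy=k,interpolation=cv2.INTER_CUBIC);m[Y:Y+t.shape[0],X:X+t.shape[1]]=t
put(w["img"],201,150,110,100,0,0,4)
put(a["img"],190,180,60,50,445,0,5.9);put(b["img"],225,140,60,50,445,300,5.9)
cv2.imwrite("pics/m4.png",m)
E
```

```text
12.9 [ 0.63015369 -0.11790726  0.12246183] 0.023756086190472966 [ 0.20781812  0.54801907 -1.0312265 ]
[[254.58528907 204.34379204]] [[255.38643958 210.28515655]]
[[218.75323895 205.00749952]] [[218.68442528 202.1252164 ]]
[[258.03140884 172.32347586]] [[257.71186709 168.6469647 ]]
```

View pics/m4.png

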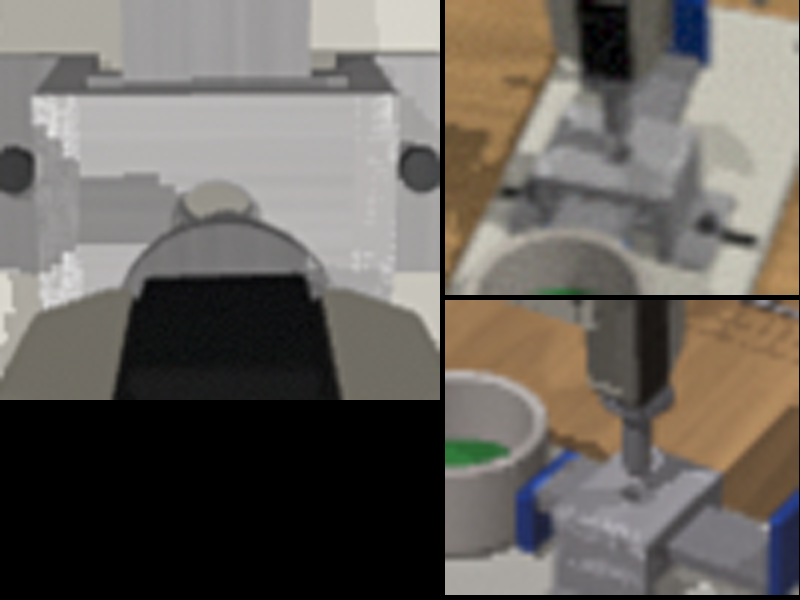

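```bash
python3 - <<'E'
from h import *
c=load("w4.pkl");t=c["s"]["tool_pos"];z0=t[2]-.0089
print("tcp",t)
print("tip axis",onz(c,(201+218/4-.4,150+181/4-.4),z0-.04)+[.005,0,0])
print("shank/taper top left/right z-36",onz(c,(201+172/4-.4,150+222/4-.4),z0-.036),onz(c,(201+264/4-.4,150+222/4-.4),z0-.036))
print("flange -x edge top",onz(c,(201+226/4-.4,150+219/4-.4),z0+.0)+[.017,0,0])
print("flange L/R",onz(c,(201+126/4-.4,150+290/4-.4),z0),onz(c,(201+328/4-.4,150+295/4-.4),z0))
print("guide rear top edge",onz(c,(201+35/4-.4,150+95/4-.4),.061),onz(c,(201+395/4-.4,150+95/4-.4),.061))
w=load("w2.pkl");print("w2 hole",w["s"]["tool_pos"],onz(w,(434.75,233.25),.061))
g=[onz(w,(280+(u-330)/2-.25,120+(v-285)/2-.25),.061) for u,v in[(572,401),(746,401)]];print("w2 guide +y top corners",g)
E
```

```text
tcp [ 0.63015369 -0.11790726  0.12246183]
tip axis [ 0.62357426 -0.11710688  0.07356183]
shank/taper top left/right z-36 [ 0.62424658 -0.12572928  0.07756183] [ 0.62563895 -0.10955985  0.07756183]
flange -x edge top [ 0.63030125 -0.11531514  0.11356183]
flange L/R [ 0.62302867 -0.13105743  0.11356183] [ 0.62639905 -0.10119984  0.11356183]
guide rear top edge [ 0.60268839 -0.14980025  0.061     ] [ 0.60839355 -0.08333804  0.061     ]
w2 hole [ 0.52556061 -0.11059417  0.06707058] [ 0.62982388 -0.11795651  0.061     ]
w2 guide +y top corners [array([ 0.60828393, -0.08246631,  0.061     ]), array([ 0.65763765, -0.08632716,  0.061     ])]
```

```bash
python3 - <<'E'
from h import *
m=np.zeros((560,800,3),np.uint8)
def put(im,x,y,w,h,X,Y,k):
    t=cv2.resize(im[y:y+h,x:x+w],None,fx=k,fy=k,interpolation=cv2.INTER_CUBIC);m[Y:Y+t.shape[0],X:X+t.shape[1]]=t
put(load("d4.pkl")["img"],243,150,28,36,0,0,14)
put(load("w4.pkl")["img"],230,185,50,34,400,0,8)
put(load("s4.pkl")["img"],206,188,28,24,400,275,14*.85)
cv2.imwrite("pics/m5.png",m)
E
```

```text
Traceback (most recent call last):
ValueError: could not broadcast input array from shape (286,333,3) into shape (285,333,3)
```

```bash
python3 - <<'E'
from h import *
m=np.zeros((580,800,3),np.uint8)
def put(im,x,y,w,h,X,Y,k):
    t=cv2.resize(im[y:y+h,x:x+w],None,fx=k,fy=k,interpolation=cv2.INTER_CUBIC);m[Y:Y+t.shape[0],X:X+t.shape[1]]=t
put(load("d4.pkl")["img"],243,150,28,36,0,0,14)
put(load("w4.pkl")["img"],230,185,50,34,400,0,8)
put(load("s4.pkl")["img"],206,188,28,24,400,275,12)
cv2.imwrite("pics/m5.png",m)
E
```

```text
(no output)
```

View pics/m5.png

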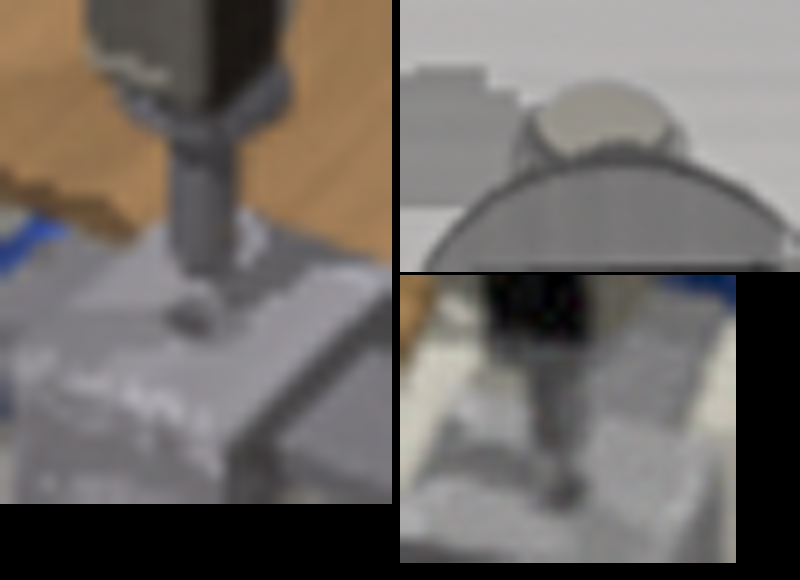

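```bash
python3 - <<'E'
from h import *
c=load("w4.pkl");t=c["s"]["tool_pos"];z0=t[2]-.0089
M=R.from_rotvec(c["s"]["orientation"]).as_matrix()
th=np.linspace(0,2*np.pi,73)
def ring(P,r): 
    q=np.array([P+r*np.array([np.cos(a),np.sin(a),0]) for a in th]);return proj(c,q)
F=t+M@[.0089-.004,0,0] # flange top
for nm,P,r in[("flange top",F,.017),("flange bot",t+M@[.0089,0,0],.017),("hole",np.array([.6295,-.1185,.061]),.0078)]:
    q=ring(P,r);print(nm,"cols",q[:,0].min(),q[:,0].max(),"min row",q[:,1].min())
print("observed flange minrow",185+160/8-.4,"hole minrow",185+78/8-.4,"hole cols",230+115/8-.4,230+287/8-.4,"flange cols",201+126/4-.4,201+328/4-.4)
# profile checks
im=c["img"].astype(int).sum(2)//3
print("col255 rows188-212",im[188:212,255]);print("row203",im[203,240:272]);print("row222",im[222,225:290])
E
```

```text
flange top cols 226.2110508475651 284.1316665988527 min row 206.35236296971138
flange bot cols 226.84429611682458 283.5820023197598 min row 204.18923931296862
hole cols 244.32493221490182 264.84379158400026 min row 194.45872558956125
observed flange minrow 204.6 hole minrow 194.35 hole cols 243.975 265.475 flange cols 232.1 282.6
col255 rows188-212 [178 178 178 179 179 178 171 152 144 144 145 145 146 146 128  94  79  81
 110 119 118 118 117 118]
row203 [139 140 140 135 113 108  99  89  98 123 140 143 129 123 107  94  93  87
  88  92 104 103  97 110 132 143 168 184 182 181 181 181]
row222 [160 154 136 128 128 125 111 108 112 122 117  65  16  10  15  15  12  14
  13  17  12  16  13  20  15  15  13  14  17  16  14  16  17  12  16  18
  16  14  13  13  16  15  16  17  16  12  15  13  16  14  16  14  26  66
 106 106 104 111 119 118 122 121 123 131 143]
```

The beige disc is the guide's hole, seen past the flange. Relative to the pin, the hole is about 1.5 mm towards -y and 0.5 mm towards +x. I'll shift and lower gently while watching the force.

>>> apply_moves --series '[{"jaw":1,"linear":[0,-0.002,0.0012],"roll":0},{"jaw":1,"linear":[0.008,-0.002,0.0012],"roll":0},{"jaw":1,"linear":[0.016,-0.002,0.0012],"roll":0},{"jaw":1,"linear":[0.022,-0.002,0.0012],"roll":0},{"jaw":1,"linear":[0.026,-0.002,0.0012],"roll":0},{"jaw":1,"linear":[0.026,-0.002,0.0012],"roll":0}]'

```text
t: 13.8
tool_pos: [0.6309, -0.1194, 0.1073]
orientation: [0.069, 1.581, -0.064]
force: [-0.7, 0.2, 0.3]
opening: 0.0237
```

>>> apply_moves --series '[{"jaw":1,"linear":[0.002,0,0],"roll":0},{"jaw":1,"linear":[0.004,0,0],"roll":0}]'

```text
t: 14.05
tool_pos: [0.631, -0.1194, 0.1049]
orientation: [0.068, 1.581, -0.064]
force: [0.4, -0.3, -2.2]
opening: 0.024
```

The tip is 5 mm below the guide's top with no reaction. Continuing.

>>> apply_moves --series '[{"jaw":1,"linear":[0.002,0,0],"roll":0},{"jaw":1,"linear":[0.004,0,0],"roll":0},{"jaw":1,"linear":[0.006,0,0],"roll":0}]'

```text
t: 14.42
tool_pos: [0.6309, -0.1194, 0.1013]
orientation: [0.068, 1.581, -0.064]
force: [-0.4, -0.6, -1.5]
opening: 0.0241
```

>>> apply_moves --series '[{"jaw":1,"linear":[0.002,0,0],"roll":0},{"jaw":1,"linear":[0.004,0,0],"roll":0},{"jaw":1,"linear":[0.006,0,0],"roll":0}]'

```text
t: 14.8
tool_pos: [0.6309, -0.1193, 0.0976]
orientation: [0.068, 1.581, -0.064]
force: [0.5, -0.9, -1.3]
opening: 0.024
```

>>> apply_moves --series '[{"jaw":1,"linear":[0.002,0,0],"roll":0},{"jaw":1,"linear":[0.004,0,0],"roll":0},{"jaw":1,"linear":[0.006,0,0],"roll":0},{"jaw":1,"linear":[0.008,0,0],"roll":0}]'

```text
t: 15.3
tool_pos: [0.6309, -0.1193, 0.0927]
orientation: [0.068, 1.581, -0.064]
force: [0.0, -0.3, -0.8]
opening: 0.0241
```

>>> apply_moves --series '[{"jaw":1,"linear":[0.002,0,0],"roll":0},{"jaw":1,"linear":[0.004,0,0],"roll":0},{"jaw":1,"linear":[0.006,0,0],"roll":0},{"jaw":1,"linear":[0.008,0,0],"roll":0}]'

```text
t: 15.8
tool_pos: [0.6308, -0.1193, 0.0878]
orientation: [0.069, 1.581, -0.064]
force: [-0.8, 0.4, -1.6]
opening: 0.0238
```

>>> apply_moves --series '[{"jaw":1,"linear":[0.002,0,0],"roll":0},{"jaw":1,"linear":[0.004,0,0],"roll":0},{"jaw":1,"linear":[0.006,0,0],"roll":0},{"jaw":1,"linear":[0.008,0,0],"roll":0}]'

```text
t: 16.3
tool_pos: [0.6308, -0.1193, 0.0829]
orientation: [0.068, 1.581, -0.064]
force: [0.0, -0.5, -1.6]
opening: 0.0242
```

>>> apply_moves --series '[{"jaw":1,"linear":[0.002,0,0],"roll":0},{"jaw":1,"linear":[0.004,0,0],"roll":0},{"jaw":1,"linear":[0.006,0,0],"roll":0},{"jaw":1,"linear":[0.008,0,0],"roll":0}]'

```text
t: 16.8
tool_pos: [0.6307, -0.1193, 0.0781]
orientation: [0.068, 1.581, -0.064]
force: [-0.9, 0.3, -1.6]
opening: 0.0243
```

>>> apply_moves --series '[{"jaw":1,"linear":[0.002,0,0],"roll":0},{"jaw":1,"linear":[0.004,0,0],"roll":0},{"jaw":1,"linear":[0.006,0,0],"roll":0},{"jaw":1,"linear":[0.008,0,0],"roll":0}]'

```text
t: 17.3
tool_pos: [0.6306, -0.1193, 0.0732]
orientation: [0.068, 1.581, -0.064]
force: [-0.2, 0.8, -0.8]
opening: 0.0241
```

>>> apply_moves --series '[{"jaw":1,"linear":[0.002,0,0],"roll":0},{"jaw":1,"linear":[0.004,0,0],"roll":0}]'

```text
t: 17.55
tool_pos: [0.6306, -0.1192, 0.0707]
orientation: [0.068, 1.581, -0.064]
force: [-0.4, 0.2, -1.1]
opening: 0.0242
```

>>> apply_moves --series '[{"jaw":1,"linear":[0.001,0,0],"roll":0},{"jaw":1,"linear":[0.002,0,0],"roll":0}]'

```text
t: 17.8
tool_pos: [0.6307, -0.1192, 0.0699]
orientation: [0.068, 1.581, -0.064]
force: [-2.9, 0.8, 4.6]
opening: 0.0239
```

>>> apply_moves --series '[{"jaw":1,"linear":[0.001,0,0],"roll":0},{"jaw":1,"linear":[0.0015,0,0],"roll":0}]'

```text
t: 18.05
tool_pos: [0.6308, -0.1193, 0.0699]
orientation: [0.068, 1.581, -0.064]
force: [-3.5, 2.0, 7.6]
opening: 0.024
```

The flange seated at TCP z 0.0699 (0.070 expected) with about 8 N. Now I'll release and rise.

>>> apply_moves --series '[{"jaw":-0.3,"linear":[0,0,0],"roll":0},{"jaw":-0.3,"linear":[0,0,0],"roll":0},{"jaw":-0.3,"linear":[0,0,0],"roll":0},{"jaw":-0.3,"linear":[0,0,0],"roll":0},{"jaw":-0.3,"linear":[0,0,0],"roll":0},{"jaw":-0.3,"linear":[0,0,0],"roll":0}]'

```text
t: 18.8
tool_pos: [0.6308, -0.1193, 0.0699]
orientation: [0.068, 1.581, -0.064]
force: [0.1, -0.2, -0.3]
opening: 0.0608
```

>>> apply_moves --series '[{"jaw":-0.3,"linear":[-0.03,0,0],"roll":0},{"jaw":-0.3,"linear":[-0.08,0,0],"roll":0},{"jaw":-0.3,"linear":[-0.16,0,0],"roll":0},{"jaw":-0.3,"linear":[-0.24,0,0],"roll":0},{"jaw":-0.3,"linear":[-0.24,0,-0.06],"roll":0},{"jaw":-0.3,"linear":[-0.24,0,-0.06],"roll":0}]'

```text
t: 19.55
tool_pos: [0.5955, -0.1166, 0.2161]
orientation: [0.068, 1.579, -0.065]
force: [1.2, 0.2, 1.2]
opening: 0.0606
```

```bash
python3 - <<'E'
from h import *
a=fetch("scene");b=fetch("side");w=fetch("wrist");s=w["s"];print(s["t"],s["tool_pos"],s["opening"],s["force"])
m=np.zeros((600,800,3),np.uint8)
def put(im,x,y,w,h,X,Y,k):
    t=cv2.resize(im[y:y+h,x:x+w],None,fx=k,fy=k,interpolation=cv2.INTER_CUBIC);m[Y:Y+t.shape[0],X:X+t.shape[1]]=t
put(a["img"],180,170,80,100,0,0,4);put(b["img"],190,140,130,80,330,0,3.5)
put(w["img"],140,40,232,156,330,285,2)
cv2.imwrite("pics/m6.png",m)
save(w,"w6.pkl")
E
```

```text
19.65 [ 0.59675545 -0.11681311  0.21523541] 0.06030068384170569 [-0.06375411  1.03423462 -0.46452541]
```

View pics/m6.png

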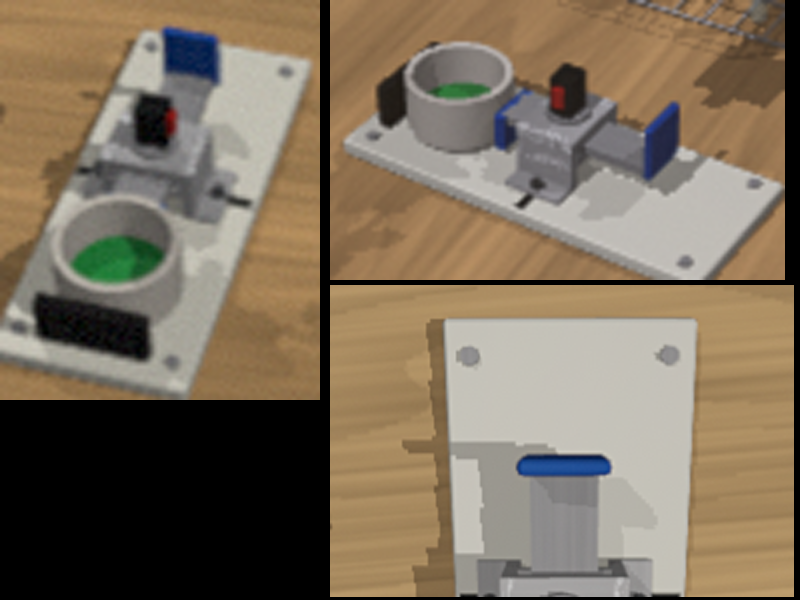

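The pin is upright with its flange on the guide's top, and the red button is out again (scene crop px 172,122). The mortar is against the black bar and the gripper is clear. Handing in.

```bash
python3 -c "
from plant import *
print(close_job(), read_state()['t'])"
```

```text
the job is handed in; nothing more can be done
the job is handed in; nothing more can be done
```

The job is handed in at about 20 s of the 72 s limit; the system gives no verdict. The mortar is clamped and the pin is seated with its button out.

- **Jaw:** I pushed the blue tab with closed fingers. Resistance stayed around 3–6 N, then rose to about 14 N with no further travel, so the mortar was home against the stop bar.
- **Pin:** I took the middle-sized pin from the wooden block with a 30 N grip. The fingers closed to about 24 mm, which means the button was flush. The pin went down the hole with no noticeable resistance, and its flange seated at TCP z 0.0699 m (0.070 m expected) with about 8 N.
- **Last checks:** After release and retreat, the pictures show the pin upright, its flange on the guide's top and the red button out. The mortar is at the black bar and the gripper is clear. I kept the arm away from the tube rack, wash bottle and pestle, but did not check them again in the last pictures.
- **Disagreements:** The wrist camera showed the fingers about 1 mm off the calibrated TCP in y. The tool ended up tilted by about 0.014 rad after the push. At the stop, the tab's rear face worked out about 3 mm further forward than the home position should be, from my estimated finger thickness. I did not measure the jaw value separately. The pin passing cleanly through the tongue's hole points to it being home.

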